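# Right the toppled capacitor and clamp it in the bench vice

## Task

The large can capacitor has been knocked over. Stand it upright, screw terminals up, on the bed of the bench vice between the open jaws, setting it down softly, and let go; then push the sliding jaw up against it until it sits in the V of the fixed jaw, and after that swing the clamping lever round to its stop so that the vice holds it. Do not ram it with the jaw, and leave the other things on the bench where they are.

Things in the scene. Friction and masses are not known exactly. Their poses are not given: they have to be found in the camera images.
- capacitor: large grey can capacitor, a rigid cylinder 51 mm in diameter and 105 mm long, about 0.3 kg, two screw terminals (22 mm apart, 9 mm high) on its top end. Starts lying on its side on the bench, free to roll. Origin at the centre of its flat bottom end; z runs along the cylinder to the terminal end and must finally point up.
- vice: grey cast bench vice fixed to the bench, 250 x 92 mm (lugs 128). Origin at the centre of its underside, z up, x lengthwise from sliding to fixed jaw. Flat steel bed, top 22 mm above the bench. Fixed jaw at the +x end: 96 mm wide, top at 60 mm, face at x = 65 mm with an upright 90 degree V groove (48 mm wide, 24 deep) in its middle. Gap between the faces, jaw fully open: 100 mm.
- vice_seat (a point): point on the vice's bed where the centre of the capacitor's bottom comes to rest when it is seated against both sides of the fixed jaw's V: 52.9 mm along x from the vice's origin, 22 mm above the bench
- vice_jaw (a joint): travel of the sliding jaw along the vice's +x, in m: 0 fully open, 0.074 when it reaches a seated capacitor, 0.085 at its end. It stays where it is left; sliding friction about 9 N. The jaw is a block 46 mm long, 80 mm wide, top 58 mm above the bench, with the V plate on its front.
- vice_jaw_rear (a point): point in the middle of the sliding jaw's flat rear face (the end away from the fixed jaw), 42 mm above the bench: push here along the vice's +x
- vice_plate: steel V plate on the front of the sliding jaw, 26 mm thick, 88 mm wide, top 60 mm above the bench, with an upright 90 degree V (44 mm wide, 22 deep) facing the fixed jaw's. Origin at the foot of its front face, in the middle; x along the vice's +x. The lever's cam drives it 2 mm out of the jaw as the lever goes from 0 to 1.3 rad: this clamps the work if the jaw already touches it.
- vice_lever (a joint): angle of the clamping lever, rad: 0 to 0.2 at the start (released), 1.3 at its stop (clamped), growing clockwise seen from above. It turns on an upright pin on top of the sliding jaw and stays where left; friction 0.1 N m. At 0 it points from the pin to the vice's +y side, 0.6 rad back towards -x; at the stop, 0.7 rad forward of +y towards +x.
- vice_lever_pivot (a point): point on the axis of the lever's pin, 77 mm above the bench, 22 mm ahead of the jaw's rear face; the hub is 26 mm across with its top at 82 mm
- vice_lever_knob (a point): centre of the black ball (26 mm) at the lever's end, 88 mm from the pin's axis, 79 mm above the bench; between hub and ball the lever is a round bar of 10 mm, its axis 69 mm above the bench at the hub rising to 78 mm at the ball
- small_capacitor: bystander: small grey can capacitor standing upright, 35 mm across, 50 mm tall (59 with terminals); origin at the centre of its underside
- breadboard: bystander: white plug-in breadboard lying flat, 165 x 55 x 9 mm, with a small blue circuit board (top at 14 mm); origin at the centre of its underside, x along its length
- screwdriver: bystander: black-handled screwdriver lying flat, 170 mm long along its x
- spray_can: bystander: tall cleaner spray can with white cap, standing, 52 mm across, 160 mm tall; origin at the centre of its underside
- solder_reel: bystander: solder reel with black flanges, standing on one flange, 63 mm across, 56 mm tall; origin at the centre of its underside
- multimeter: bystander: grey handheld meter lying face up, 165 x 80 x 42 mm; origin at the centre of its underside, x along its length
- parts_box: bystander: clear flat parts box with lid, 125 x 200 x 39 mm; origin at the centre of its underside
Not all that is in view belongs to the job. What is shaped like the capacitor but green is not meant.

How it is judged:
By the outcome, as a careful person would: the job done as asked, in the order asked, and still so for the second after the job is handed in, with the robot touching nothing.
It also fails if it takes over 58 s, if anything falls off the work surface, if the arm or the gripper's body presses on something with over 40 N, if the wrist force passes 120 N, or if a joint passes its speed limit or range.

## Robot

A 7-joint arm with a two-finger parallel gripper is mounted at the origin on the work surface. World frame = base frame: x ahead of the robot, y to its left, z up, the work surface at z = 0. Lengths are in m, angles in rad, forces in N, time in s.
With the tool pointing down it reaches from about 0.425 to 0.825 m from the base axis. Payload 3.6 kg.
Tool frame: the origin (TCP) lies where the fingers leave the gripper's body, on its centre line; the fingertips stand 73 mm ahead of it and the grasp point (between the pads) lies 54 mm ahead of it; z points along the fingers, y is the line along which they close (so a half turn about z gives the same grasp; the last joint's range is limited). The gripper opens to 85 mm and grips with 20 to 120 N. Pads are 22 mm wide; open, the fingers measure 114 mm over their backs; the gripper's body (76 mm by 85 mm) begins 54 mm behind the grasp point. The pads swing forward as they close: fully open they stand 13 mm farther back than shut.
Start: joints at [-1.272, 0.615, -0.013, 1.423, 0.008, 1.103, -0.04], TCP at [0.207, 0.616, 0.304] pointing down, gripper open.
Joint ranges: [-3.12, 3.12], [-0.3, 2.06], [-1.34, 1.32], [0.26, 2.42], [-1.36, 4.5], [0.01, 1.98], [-2.84, 2.84]. Speed limits (rad/s): [2.79, 2.79, 3.14, 3.14, 3.14, 3.14, 3.14].

## Interface

Orientations are given as a unit quaternion [x, y, z, w].
In Python, from station import arm, snapshot, camera_info, ticket gives the robot as it stands. Calls block until the motion is done:
- arm.movep(position, orientation): joint-space move of the TCP to a pose.
- arm.line_to(position, velocity=0.15, ori=None): straight line of the TCP; ori=None keeps the orientation; velocity is the mean speed in m/s.
- arm.move_j(angles): joint-space move.
- arm.move_gripper(opening, effort=None): opening from 0.0 (shut) to 1.0 (fully open); effort is the grip in N (None keeps the last); returns when the fingers have stopped.
- arm.pause(seconds).
- arm.ik(position, orientation): joint angles nearest the present ones, or None.
- snapshot(name): name is "scene" or "top" or "wrist"; returns the picture (480x640x3 uint8, blue, green, red); there is no depth.
- camera_info(name): a dict with "fx", "fy", "cx", "cy" (pixels), "R" (3x3) and "t" (3): a world point X has camera coordinates R X + t; the wrist camera has in their place "T_tool_cam" (4x4, takes a point from camera to tool coordinates, whose origin is the TCP and whose axes are the flange's). Camera axes: x right, y down, z forward; pixel columns grow to the right and rows downward; lengths in m; the calibration is good to about 2 mm. A picture is of the moment at which its call begins: read the wrist's pose just before it. camera_info takes no time and is no camera call.
A pose or a line that the arm cannot do raises arm.MotionError and nothing moves.
- ticket.finish_job(): hands the job in; it is judged then, once.
Readings, each from a call of its own:
- arm.read_time(): time.
- arm.read_joint_positions(): joint angles.
- arm.read_dq(): joint speeds.
- arm.read_effort(): joint torques, N m.
- arm.read_tool_pos(): TCP position.
- arm.read_eef_rot(): TCP orientation.
- arm.read_ft_force(): force on the tool from outside, world axes, zero at the start.
- arm.read_wrist_torque(): the same for the moment, N m.
- arm.read_opening(): opening from 0.0 (shut) to 1.0 (fully open).
- arm.read_finger_force(): force on a finger pad.
Only numpy, scipy, OpenCV 4.12 (cv2) and the standard library are available. Lean on these libraries where they do the work, as an engineer would, in place of code of your own. Each camera call takes 0.05 s, during which the arm holds its last target. There are 200 camera calls.

## Working session

There is one attempt and no reset: what is moved stays moved. The work goes in short steps, each a Python script; the robot and the scene stay as the last script left them, time stands still between calls to the robot, and variables do not carry over. Pictures are saved under pics/ and viewed, at most 10 in all, crops included, and the job is handed in when it is done.

```bash
ls; mkdir -p pics; python3 - <<'E'
from station import arm, snapshot, camera_info
import cv2,numpy as np
np.set_printoptions(precision=4,suppress=True)
for n in("scene","top"):
    cv2.imwrite(f"pics/{n}0.png",snapshot(n)); c=camera_info(n); print(n,c)
print(camera_info("wrist")); print(arm.read_time(),arm.read_tool_pos(),arm.read_eef_rot())
E
```

```text
pics
scene {'fx': 497.9615999657518, 'fy': 497.9615999657518, 'cx': 312.5420509323497, 'cy': 241.36557098276558, 'R': array([[ 0.6452,  0.7639, -0.0124],
       [ 0.6251, -0.5372, -0.5663],
       [-0.4392,  0.3576, -0.8241]]), 't': array([-0.3749, -0.3071,  1.4549])}
top {'fx': 456.3262988039247, 'fy': 456.3262988039247, 'cx': 323.0512315371412, 'cy': 234.71793654117252, 'R': array([[-0.0014, -0.9997,  0.0258],
       [-0.9976, -0.0004, -0.0696],
       [ 0.0696, -0.0258, -0.9972]]), 't': array([0.0004, 0.5634, 1.0509])}
{'fx': 387.36076641282597, 'fy': 387.36076641282597, 'cx': 315.23912607121696, 'cy': 229.55555942797636, 'T_tool_cam': array([[ 0.0016, -0.9649, -0.2627,  0.0662],
       [ 1.    ,  0.0019, -0.0007,  0.0001],
       [ 0.0011, -0.2627,  0.9649, -0.0712],
       [ 0.    ,  0.    ,  0.    ,  1.    ]])}
0.1 [0.2072 0.6155 0.3028] [ 0.1617  0.9868 -0.0012 -0.0002]
```

View pics/scene0.png

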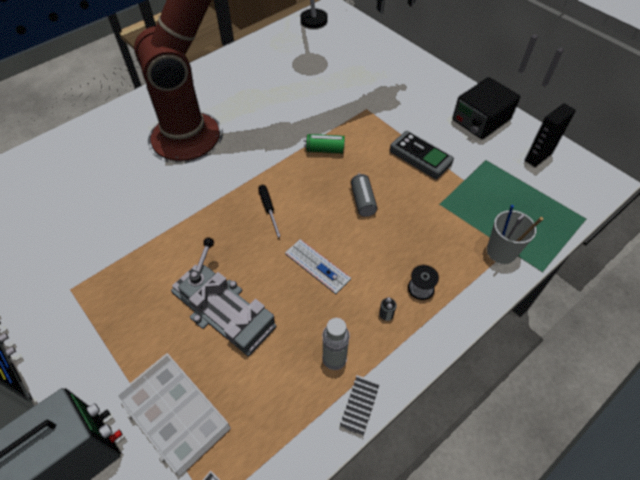

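View pics/top0.png

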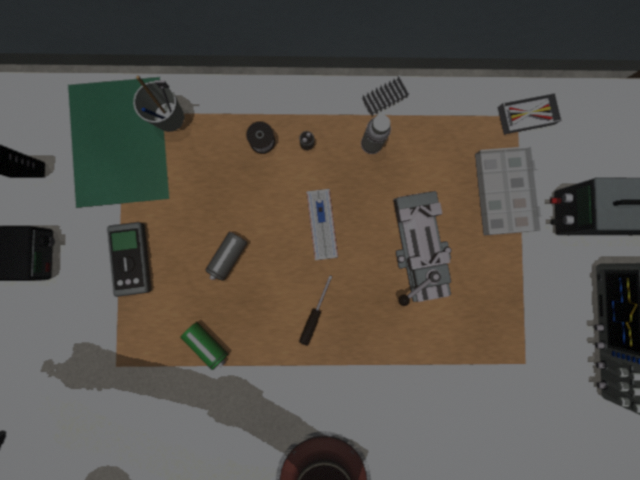

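Candidates for the capacitor, in top-view pixels:
- (227,256): grey lying can. It is large, grey and on its side, so it fits the description.
- (204,345): green can, the decoy.
- (307,140): small grey standing can, a bystander.

I'll confirm in an enlarged crop.

```bash
python3 - <<'E'
import cv2,numpy as np
s=cv2.imread("pics/scene0.png");t=cv2.imread("pics/top0.png")
r=lambda im,x,y,w,h,W,H:cv2.resize(im[y:y+h,x:x+w],(W,H),interpolation=cv2.INTER_CUBIC)
o=np.zeros((600,800,3),np.uint8)
o[:300,:400]=r(s,334,166,60,45+15,400,300)[:300]*1
o[:300,:400]=r(s,332,166,72,54,400,300)
o[300:,:400]=r(t,190,229,72,54,400,300)
o[:,400:]=r(t,380,180,90,135,400,600)
o=np.clip(o.astype(float)*1.6,0,255).astype(np.uint8)
cv2.imwrite("pics/crop1.png",o)
E
```

```text
(no output)
```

View pics/crop1.png

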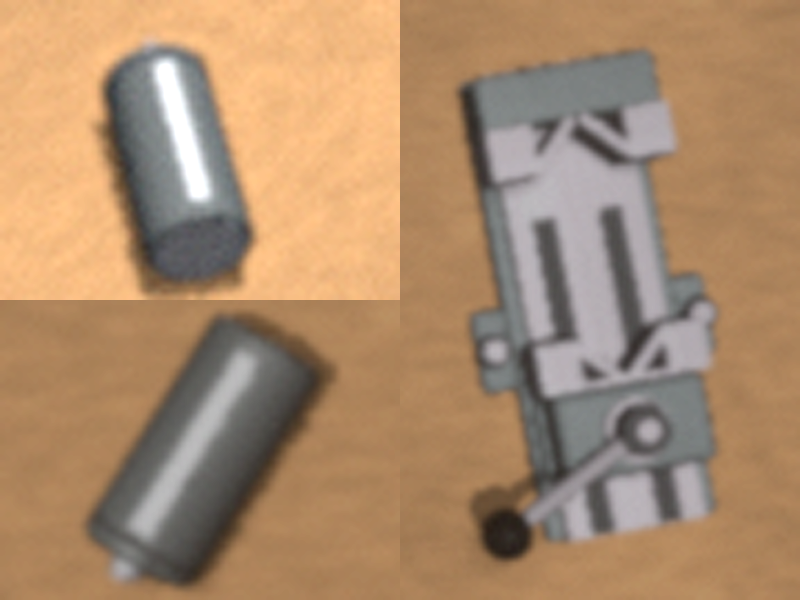

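The crop shows the grey can at scene (364,196) and top (227,256). Its terminals are at top pixel (212,281), which is the end towards the robot, and its flat bottom is at scene (366,212). The vice runs from its fixed jaw at top (418,203) to its sliding jaw at (430,280), with the knob at (404,299). Next I'll get rough poses and take wrist looks at both.

```bash
cat > h.py <<'E'
from station import arm, snapshot, camera_info, ticket
import cv2, numpy as np
from scipy.spatial.transform import Rotation as Ro
np.set_printoptions(precision=4,suppress=True)
def cam(name,pose=None):
    c=camera_info(name); K=np.array([[c["fx"],0,c["cx"]],[0,c["fy"],c["cy"]],[0,0,1]])
    if name=="wrist":
        p,q=pose; T=np.eye(4); T[:3,:3]=Ro.from_quat(q).as_matrix(); T[:3,3]=p
        M=np.linalg.inv(T@c["T_tool_cam"]); return K,M[:3,:3],M[:3,3]
    return K,np.array(c["R"]),np.array(c["t"])
def ray(C,px,z):
    K,R,t=C; px=np.atleast_2d(np.asarray(px,float))
    d=(R.T@np.linalg.inv(K)@np.c_[px,np.ones(len(px))].T).T; o=-R.T@t
    return o+d*((z-o[2])/d[:,2])[:,None]
def proj(C,X):
    K,R,t=C; u=(K@(R@np.atleast_2d(X).T+t[:,None])).T; return u[:,:2]/u[:,2:]
def pose(): return arm.read_tool_pos(),arm.read_eef_rot()
def ori(z,y):
    "tool z axis and closing axis y -> quaternion"
    z=np.array(z,float)/np.linalg.norm(z); y=np.array(y,float); y-=z*(y@z); y/=np.linalg.norm(y)
    return Ro.from_matrix(np.c_[np.cross(y,z),y,z]).as_quat()
def greymask(im,smax=60):
    h=cv2.cvtColor(im,cv2.COLOR_BGR2HSV); return ((h[...,1]<smax)*255).astype(np.uint8)
E
python3 - <<'E'
from h import *
t=cv2.imread("pics/top0.png");C=cam("top")
m=greymask(t,70)
n,l,st,ce=cv2.connectedComponentsWithStats(m)
i=l[256,227];print(st[i],ce[i])
r=cv2.minAreaRect(np.argwhere(l==i)[:,::-1].astype(np.float32));b=cv2.boxPoints(r);print(r,b)
print("cap",ray(C,b,.0255),ray(C,[r[0]],.0255))
# vice: knob, fixed-jaw rear mid, terminals
print("term",ray(C,[[211.5,281]],.0255)); print("knob",ray(C,[[404,300]],.079)); print("pivot",ray(C,[[434.5,277]],.08))
print("front V apex fixed",ray(C,[[419.5,207]],.06),"slide apex",ray(C,[[430,263]],.06))
# IK for views
for p in([.5,.21,.3],[.52,-.22,.33]):
    for s in(1,-1):print(p,s,arm.ik(p,ori([0,0,-1],[0,s,0])))
E
```

```text
[206 232  40  48 973] [225.4388 256.3248]
((224.78387451171875, 257.5491027832031), (20.65435028076172, 50.99337387084961), 32.195735931396484) [[202.4597 273.6228]
 [229.6297 230.4705]
 [247.108  241.4754]
 [219.9381 284.6277]]
cap [[0.473  0.2783 0.0255]
 [0.5728 0.2173 0.0255]
 [0.5472 0.1766 0.0255]
 [0.4477 0.2379 0.0255]] [[0.51   0.2276 0.0255]]
term [[0.456  0.2573 0.0255]]
knob [[ 0.4151 -0.1766  0.079 ]]
pivot [[ 0.4655 -0.2449  0.08  ]]
front V apex fixed [[ 0.624  -0.2189  0.06  ]] slide apex [[ 0.4966 -0.2407  0.06  ]]
[0.5, 0.21, 0.3] 1 [-0.4382  0.4509  0.0004  1.7438 -0.0002  0.9468  1.1331]
[0.5, 0.21, 0.3] -1 [-0.9094  0.5377  0.7388  1.7582 -0.4195  1.0098 -1.5833]
[0.52, -0.22, 0.33] 1 [ 0.0683  0.4845  0.4552  1.6493 -0.2365  1.0628  2.1645]
[0.52, -0.22, 0.33] -1 [-0.3102  0.7492  1.2611  1.6599 -0.7397  1.2955 -0.479 ]
```

```bash
python3 - <<'E'
from h import *
q=ori([0,0,-1],[0,1,0])
out=[]
for n,p in(("v",[.50,-.22,.30]),("c",[.49,.215,.24])):
    if n=="v":
        # seed-friendly: go through joints with j3=0
        arm.move_j([.40,.45,0,1.74,0,.95,1.97]); arm.line_to(p,.3,ori=q)
    else: arm.movep(p,q)
    P=pose(); im=snapshot("wrist"); cv2.imwrite(f"pics/w_{n}.png",im); np.savez(f"w_{n}.npz",p=P[0],q=P[1]); print(P,arm.read_joint_positions(),arm.read_time())
    out.append(im)
o=np.hstack([cv2.resize(i,(400,300),interpolation=cv2.INTER_AREA) for i in out])
C=cam("wrist",P)
m=greymask(im,70);n,l,st,ce=cv2.connectedComponentsWithStats(m)
u=proj(C,[.51,.222,.0255])[0].astype(int);i=l[u[1],u[0]];print(u,st[i])
E
```

```text
(array([ 0.5007, -0.2185,  0.2998]), array([-0.0017,  1.    ,  0.0004,  0.    ])) [ 0.3748  0.457  -0.0023  1.7332  0.0012  0.9517  1.9448] 3.5333
(array([0.4909, 0.2133, 0.2402]), array([ 0.0015,  1.    , -0.0005,  0.0004])) [-0.4067  0.5135 -0.066   1.836   0.0471  0.7933  1.0702] 5.2
[327 238] [ 270  173  124  147 9361]
```

View pics/w_v.png

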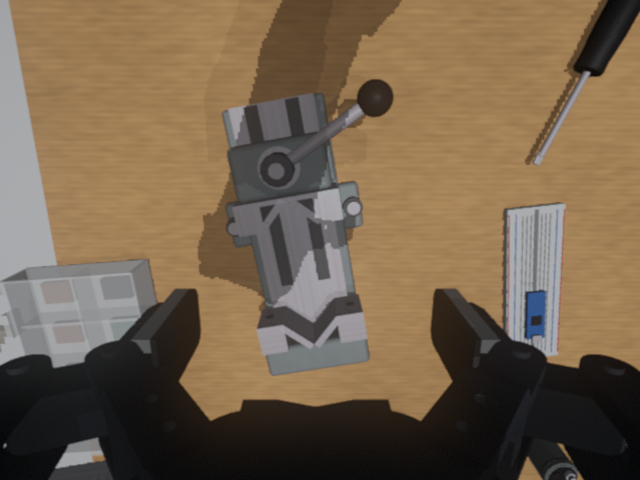

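View pics/w_c.png

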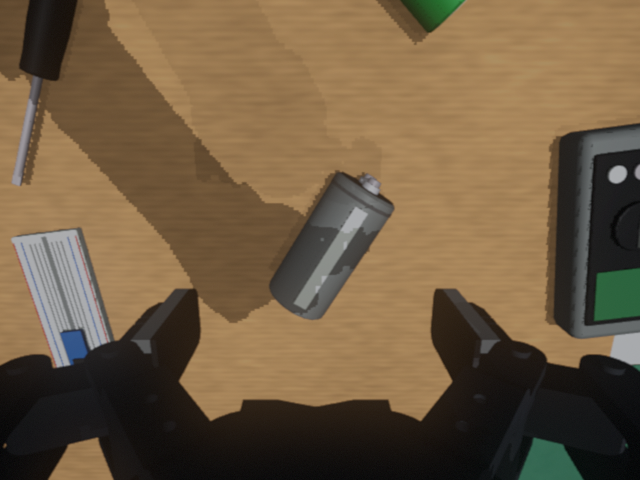

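The vice is clearly visible in the first wrist view: pivot (277,171), knob (375,98), fixed-jaw rear corners about (271,376) and (368,359), bed rear corners about (223,110) and (322,93). In the second, the capacitor's terminals are at (369,184) and its bottom end is near (297,310).

```bash
python3 - <<'E'
from h import *
def load(n): d=np.load(f"w_{n}.npz"); return cam("wrist",(d["p"],d["q"])),cv2.imread(f"pics/w_{n}.png")
C,im=load("v")
pts={"bedrear":([[223,110],[322,93]],.022,-.125),"jawrear":([[271,376],[368,359]],.06,.125),"pivot":([[277,171]],.082,-.085)}
for k,(px,z,x) in pts.items():
    w=ray(C,px,z); print(k,w,w.mean(0))
print("knob",ray(C,[[375,98]],.079))
C,im=load("c")
m=greymask(im,70);n,l,st,ce=cv2.connectedComponentsWithStats(m);i=l[238,327]
k=cv2.morphologyEx(((l==i)*255).astype(np.uint8),cv2.MORPH_OPEN,cv2.getStructuringElement(cv2.MORPH_ELLIPSE,(29,29)))
k2=((l==i)*255).astype(np.uint8)
r=cv2.minAreaRect(cv2.findNonZero(k));b=cv2.boxPoints(r);print(r)
w=ray(C,b,.0255);print(w,w.mean(0),ray(C,[r[0]],.0255),[np.linalg.norm(w[j]-w[j-1]) for j in range(4)])
print("term",ray(C,[[369,184]],.0255))
v=cv2.imread("pics/w_v.png")[80:390,200:410]; v=cv2.resize(v,None,fx=1.93,fy=1.93,interpolation=cv2.INTER_CUBIC)
o=np.zeros((600,800,3),np.uint8); o[:598,:405]=np.clip(v.astype(float)*1.5,0,255)[:600]
kk=cv2.cvtColor(k2//2+k//3,cv2.COLOR_GRAY2BGR)[150:340,240:420]; kk=cv2.resize(kk,(390,412)); o[:412,410:]=kk
cv2.imwrite("pics/crop2.png",o)
E
```

```text
bedrear [[ 0.4231 -0.2983  0.022 ]
 [ 0.4088 -0.2132  0.022 ]] [ 0.4159 -0.2558  0.022 ]
jawrear [[ 0.6601 -0.2587  0.06  ]
 [ 0.6416 -0.1695  0.06  ]] [ 0.6508 -0.2141  0.06  ]
pivot [[ 0.4682 -0.247   0.082 ]] [ 0.4682 -0.247   0.082 ]
knob [[ 0.4162 -0.1762  0.079 ]]
((327.9615173339844, 247.30764770507812), (66.28666687011719, 147.5502471923828), 33.690067291259766)
[[0.5529 0.1683 0.0255]
 [0.4555 0.2321 0.0255]
 [0.483  0.274  0.0255]
 [0.5856 0.2123 0.0255]] [0.5192 0.2217 0.0255] [[0.5169 0.2228 0.0255]] [np.float64(0.05485457354769285), np.float64(0.11643670365133704), np.float64(0.05008633425578165), np.float64(0.11973018522560314)]
term [[0.4676 0.2528 0.0255]]
```

View pics/crop2.png

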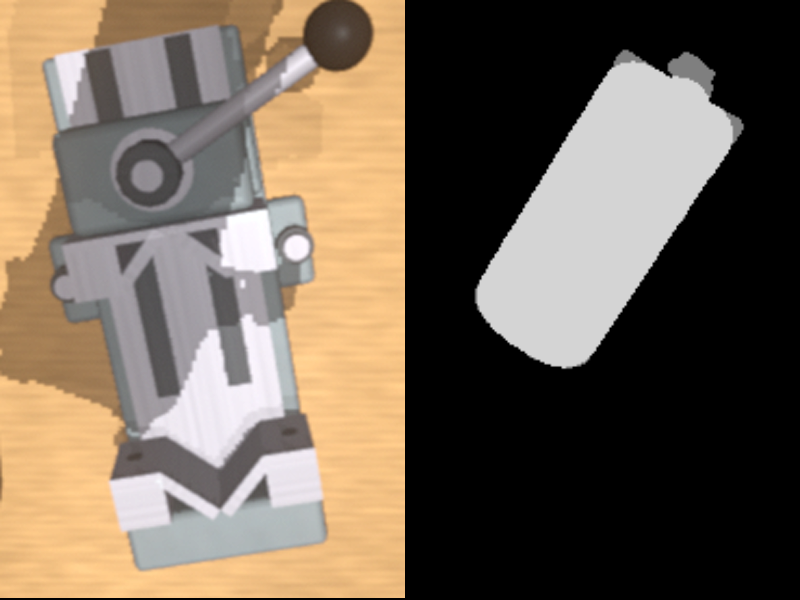

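```bash
python3 - <<'E'
from h import *
d=np.load("w_v.npz"); C=cam("wrist",(d["p"],d["q"]))
s=lambda a:[[200+x/1.93,80+y/1.93] for x,y in a]
F=[("lips",s([[112,480],[318,447]]),.06,[(65,48),(65,-48)]),("apex",s([[220,497]]),.06,[(89,0)]),("pivot",s([[147,175]]),.082,[(-85,0)]),
("jawrear",s([[66,243],[268,208]]),.06,[(-61,44),(-61,-44)]),("bedrear",s([[45,62],[236,27]]),.022,[(-125,46),(-125,-46)])]
A=[];B=[]
for k,px,z,v in F:
    w=ray(C,px,z); print(k,w[:,:2].tolist())
    A+=[[a/1e3,(b if 1 else b)/1e3] for a,b in v];B+=w[:,:2].tolist()
A=np.array(A);B=np.array(B)
A[:,1]*=-1  # image-left listed first = -y side? check sign
for sg in(1,-1):
    a=A*[1,sg];H=(a-a.mean(0)).T@(B-B.mean(0));U,S,V=np.linalg.svd(H);R=V.T@np.diag([1,np.linalg.det(V.T@U.T)])@U.T
    t=B.mean(0)-R@a.mean(0);print(sg,t,np.arctan2(R[1,0],R[0,0]),(B-(a@R.T+t))*1e3)
E
```

```text
lips [[0.6112481397213028, -0.2690964173160159], [0.5939476404722941, -0.17427897390688257]]
apex [[0.6198260856104906, -0.21900845863050944]]
pivot [[0.46793903250573987, -0.24765698794569677]]
jawrear [[0.49936168797404296, -0.2848298704033797], [0.48398603247015215, -0.19946580739891187]]
bedrear [[0.4248273440853499, -0.2981752143946127], [0.40959665823928454, -0.2129380227680496]]
1 [ 0.5431 -0.2328] 0.1807876672101951 [[ -4.4299  -0.734 ]
 [ -4.4691  -0.3519]
 [-10.8301  -2.179 ]
 [  8.447    0.4584]
 [  8.3494   2.2531]
 [  8.7966   1.0514]
 [ -3.5876   2.3827]
 [ -2.2763  -2.8807]]
-1 [ 0.5431 -0.2328] 0.18213653941135713 [[ 12.9181 -95.2834]
 [-21.771   93.9461]
 [-10.8012  -2.3366]
 [  8.4336   0.5317]
 [ 24.223  -84.2605]
 [ -7.0922  87.648 ]
 [ 12.9923 -87.9804]
 [-18.9025  87.7351]]
```

```bash
cat >> h.py <<'E'
YAW=.1805; VO=np.array([.5395,-.2336]); U=np.array([np.cos(YAW),np.sin(YAW),0]); N=np.array([-np.sin(YAW),np.cos(YAW),0]); UP=np.array([0,0,1.])
def V(x,y,z): return np.r_[VO,0]+x*U+y*N+z*UP
A=np.array([.847,-.532,0]); BOT=np.array([.5625,.194,.0255]); HG=.070; GD=.050
def rec(r): return arm
def pick(be,s):
    z=-np.cos(be)*UP+np.sin(be)*A; return BOT-HG*A-GD*z, ori(z,s*np.cross(-A,z)), z
def place(be,s,th,x=.045,h=.022):
    b=np.array([np.cos(th),np.sin(th),0]); z=np.cos(be)*b-np.sin(be)*UP
    return V(x,0,h+HG)-GD*z, ori(z,s*np.cross(UP,z)), z
E
python3 - <<'E'
from h import *
lo=np.array([-3.12,-.3,-1.34,.26,-1.36,.01,-2.84]);hi=np.array([3.12,2.06,1.32,2.42,4.5,1.98,2.84])
mar=lambda q:min((q-lo).min(),(hi-q).min())
for be in np.radians([30,40,45,50,60]):
  for s in(1,-1):
    p,q,z=pick(be,s); a=[arm.ik(p-d*z+u*UP,q) for d,u in((0,0),(.09,0),(0,.15))]
    pk=None if any(x is None for x in a) else [mar(np.array(x)) for x in a]
    if pk is None: print(np.degrees(be),s,"nopick",[x is None for x in a]);continue
    out=[]
    for th in np.radians(range(-120,121,30)):
        p,q,z=place(be,s,th); b=[arm.ik(p-d*z+u*UP,q) for d,u in((0,0),(.09,0),(0,.12))]
        if all(x is not None for x in b): out.append((round(np.degrees(th)),round(min(mar(np.array(x)) for x in b),2),np.round(np.abs(np.array(b[2])-a[2]).max(),1)))
    print(np.degrees(be),s,np.round(pk,2),np.array(a[0]),out)
E
```

```text
29.999999999999996 1 [0.34 0.33 0.33] [-0.6153  0.8212 -0.1562  2.0801  1.4687  0.6163  2.0475] [(-120, np.float64(0.47), np.float64(2.9)), (-90, np.float64(0.4), np.float64(3.0)), (-60, np.float64(0.05), np.float64(3.4)), (30, np.float64(0.02), np.float64(1.8)), (60, np.float64(0.04), np.float64(4.6)), (90, np.float64(0.01), np.float64(4.6))]
29.999999999999996 -1 [0.06 0.25 0.4 ] [-1.1214  0.9287  0.6387  2.0958  0.0739  0.0734  0.1951] [(-120, np.float64(0.33), np.float64(2.2)), (-90, np.float64(0.6), np.float64(2.2)), (-60, np.float64(0.16), np.float64(1.9)), (30, np.float64(0.02), np.float64(2.4)), (60, np.float64(0.31), np.float64(1.9)), (90, np.float64(0.21), np.float64(1.8))]
40.0 1 [0.31 0.29 0.36] [-0.732   0.8717 -0.1013  2.1138  1.6015  0.7561  1.8219] [(-120, np.float64(0.51), np.float64(2.6)), (-90, np.float64(0.47), np.float64(2.6)), (-60, np.float64(0.14), np.float64(3.3)), (0, np.float64(0.06), np.float64(2.4)), (30, np.float64(0.03), np.float64(1.9)), (60, np.float64(0.0), np.float64(1.9)), (90, np.float64(0.05), np.float64(4.3))]
40.0 -1 [0.19 0.16 0.31] [-0.1336  
[... 2358 characters left out ...]
4(0.1), np.float64(1.4)), (-30, np.float64(0.16), np.float64(1.4)), (0, np.float64(0.07), np.float64(1.6)), (30, np.float64(0.27), np.float64(1.8)), (60, np.float64(0.05), np.float64(2.0)), (90, np.float64(0.13), np.float64(3.8)), (120, np.float64(0.06), np.float64(3.5))]
59.99999999999999 -1 [0.03 0.14 0.07] [-0.333   1.3037 -0.9632  2.1079  1.8268  1.9494 -1.3997] [(-120, np.float64(0.43), np.float64(2.1)), (-90, np.float64(0.16), np.float64(2.4)), (-60, np.float64(0.08), np.float64(2.5)), (0, np.float64(0.04), np.float64(1.8)), (30, np.float64(0.23), np.float64(2.0)), (60, np.float64(0.53), np.float64(2.1)), (90, np.float64(0.63), np.float64(2.1)), (120, np.float64(0.4), np.float64(2.0))]
```

```bash
python3 - <<'E'
from h import *
be=np.radians(50)
p,q,z=pick(be,1)
arm.movep(p-.09*z,q)
arm.line_to(p,.12); print(pose()[0]-p,arm.read_ft_force())
arm.move_gripper(0.0,50); print("open",arm.read_opening(),arm.read_finger_force(),arm.read_ft_force())
arm.line_to(p+.13*UP,.2)
pp,qq,zz=place(be,1,np.radians(-90))
arm.movep(pp+.10*UP,qq); print(arm.read_joint_positions(),pose()[0]-pp,arm.read_opening(),arm.read_finger_force(),arm.read_ft_force(),arm.read_time())
s=snapshot("scene");t=snapshot("top");w=snapshot("wrist")
cv2.imwrite("pics/s1.png",s);cv2.imwrite("pics/t1.png",t)
o=np.zeros((600,800,3),np.uint8)
o[:,:400]=cv2.resize(s[180:390,140:280],(400,600),interpolation=cv2.INTER_CUBIC)
o[:300,400:]=cv2.resize(w,(400,300)); o[300:,400:]=cv2.resize(t[170:320,320:520],(400,300),interpolation=cv2.INTER_CUBIC)
cv2.imwrite("pics/chk1.png",o)
E
```

```text
[-0.0003  0.0005  0.0003] [ 0.4167 -0.0562  0.0401]
open 0.5852893874478718 51.37109935283661 [-3.6837  1.2949  3.3652]
[-0.5592  0.9583  1.1287  1.7766 -0.2717  0.6304  0.4429] [-0.0004  0.0015  0.0983] 0.5857463174089037 52.286027669906616 [-0.5906  0.1293 -3.3665] 10.2833
```

View pics/chk1.png

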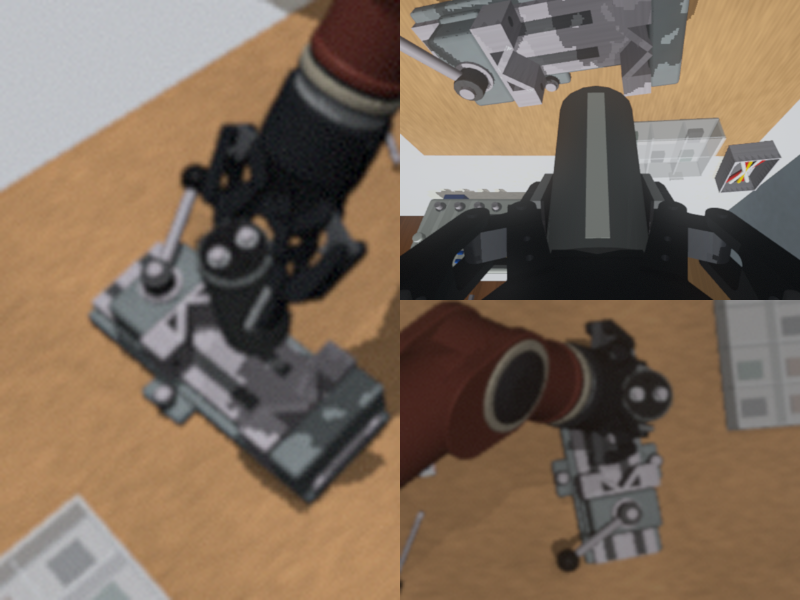

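The capacitor is held upright with its terminals up. The terminal end's centre is at top pixel (442.5,216.5) and scene pixel (222,265). I'll triangulate it against the intended position.

```bash
python3 - <<'E'
from h import *
Ct,Cs=cam("top"),cam("scene")
P=lambda C:C[0]@np.c_[C[1],C[2]]
X=cv2.triangulatePoints(P(Ct),P(Cs),np.array([[442.5],[216.5]]),np.array([[222.3],[265.]]));X=(X[:3]/X[3]).ravel()
T=V(.045,0,.022+.105+.0985)
print(X,T,proj(Ct,T),proj(Cs,T),ray(Ct,[[442.5,216.5]],T[2]),ray(Cs,[[222.3,265]],T[2]))
t=cv2.imread("pics/t1.png");s=cv2.imread("pics/s1.png")
for im,c in((t,(443,216)),(s,(222,265))):
    g=im[c[1]-22:c[1]+22,c[0]-22:c[0]+22]; m=(g.min(2)>(150 if im is s else 120)).astype(np.uint8)
    n,l,st,ce=cv2.connectedComponentsWithStats(m); print([(np.round(ce[i]+np.array(c)-22,1).tolist(),int(st[i,4])) for i in range(1,n) if st[i,4]>3])
E
```

```text
[ 0.5838 -0.22    0.2331] [ 0.5838 -0.2255  0.2255] [[443.7803 216.6374]] [[219.9702 268.7462]] [[ 0.584  -0.2231  0.2255]] [[ 0.5798 -0.2175  0.2255]]
[([439.0, 216.5], 10), ([450.9, 216.4], 7)]
[([202.6, 255.5], 31), ([225.5, 261.5], 6), ([215.5, 268.5], 6), ([205.9, 284.2], 12)]
```

```bash
python3 - <<'E'
from h import *
Ct,Cs=cam("top"),cam("scene")
P=lambda C:C[0]@np.c_[C[1],C[2]]
X=cv2.triangulatePoints(P(Ct),P(Cs),np.array([[444.95],[216.45]]),np.array([[220.5],[265.]]));print((X[:3]/X[3]).ravel(), "expect",V(.045,0,.2345))
pp,qq,zz=place(np.radians(50),1,np.radians(-90))
arm.line_to(pp+.014*UP,.15,ori=qq); arm.pause(.1)
f0=arm.read_ft_force()[2]; print("f0",f0)
h=.014
while h>-.008:
    h-=.0012; arm.line_to(pp+h*UP,.02); f=arm.read_ft_force()[2]
    if f-f0>1.5: break
print("contact",h,f,pose()[0]-pp,arm.read_ft_force(),arm.read_wrist_torque(),arm.read_time())
s=snapshot("scene"); cv2.imwrite("pics/s2.png",s)
E
```

```text
[ 0.5837 -0.2234  0.2365] expect [ 0.5838 -0.2255  0.2345]
f0 -2.725524086700039
contact -0.002799999999999996 1.695832772902784 [ 0.0001 -0.0003 -0.002 ] [-1.073   2.7197  1.6958] [ 0.7923  0.1814 -0.1146] 14.7583
```

```bash
python3 - <<'E'
from h import *
arm.move_gripper(0.68); arm.pause(.2); print(arm.read_opening(),arm.read_ft_force())
arm.move_gripper(1.0)
pp,qq,zz=place(np.radians(50),1,np.radians(-90))
p=pose()[0]
arm.line_to(p-.12*zz,.2); print(arm.read_ft_force(),arm.read_time())
# stage: push pose candidates
q=ori([0,0,-1],N)
for s in(1,-1):
    q=ori([0,0,-1],s*N); print(s,arm.ik(V(-.13,0,.034+.073),q),arm.ik(V(-.044,0,.034+.073),q),arm.ik(V(-.13,0,.2),q))
s=snapshot("scene"); t=snapshot("top");cv2.imwrite("pics/s3.png",s);cv2.imwrite("pics/t3.png",t)
o=np.zeros((600,800,3),np.uint8)
o[:,:400]=cv2.resize(s[180:390,140:280],(400,600),interpolation=cv2.INTER_CUBIC)
o[:,400:]=cv2.resize(t[170:320,380:480],(400,600),interpolation=cv2.INTER_CUBIC)
cv2.imwrite("pics/chk3.png",np.clip(o*1.3,0,255).astype(np.uint8))
E
```

```text
0.6783885902798198 [-0.2964 -0.8125 -0.1887]
[-0.4889 -1.0372 -0.3233] 16.4
1 [ 0.8937  0.7464 -0.582   2.0668  0.782   0.5582  1.4949] [ 0.7081  0.7795 -0.4689  1.8842  0.5815  0.6167  1.6214] [ 0.7767  0.5345 -0.3832  2.0034  0.3157  0.6605  1.9416]
-1 [-0.0419  0.8852  0.9185  2.0949 -1.1001  0.7618  0.2178] [-0.1459  0.9793  0.9922  1.9112 -1.077   0.9096  0.0215] [-0.1587  0.789   1.1366  2.0304 -0.9114  0.952   0.0821]
```

View pics/chk3.png

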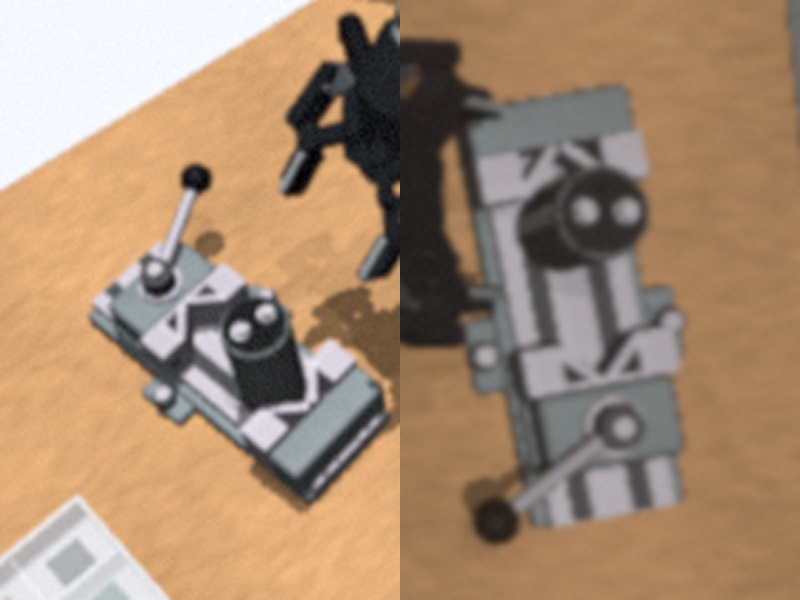

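The capacitor stands upright between the jaws: terminals at (258,315) in the left crop, base just ahead of the fixed V. Now I'll push the jaw.

```bash
python3 - <<'E'
from h import *
p=pose()[0]; arm.line_to(p+.08*UP,.25)
arm.move_gripper(0.0,30)
q=ori([0,0,-1],-N)
arm.movep(V(-.135,0,.22),q); arm.line_to(V(-.135,0,.108),.2); arm.pause(.1)
f0=arm.read_ft_force(); print("f0",f0,arm.read_time())
F=lambda:-(arm.read_ft_force()-f0)@U
log=[]
x=-.135
while x<-.036:
    st=.006 if x<-.064 else .0015
    x+=st; arm.line_to(V(x,0,.108),.06 if st>.002 else .025); f=F(); log.append((round(x,4),round(f,1)))
    if f>(25 if x<-.062 else 15): break
print(log,arm.read_time(),(pose()[0]-np.r_[VO,0])@U)
s=snapshot("scene");cv2.imwrite("pics/s4.png",s)
E
```

```text
f0 [ 0.7516 -0.4395  0.0968] 19.4417
[(-0.129, np.float64(1.0)), (-0.123, np.float64(0.1)), (-0.117, np.float64(1.2)), (-0.111, np.float64(0.8)), (-0.105, np.float64(2.5)), (-0.099, np.float64(5.7)), (-0.093, np.float64(6.9)), (-0.087, np.float64(7.4)), (-0.081, np.float64(7.6)), (-0.075, np.float64(6.6)), (-0.069, np.float64(7.0)), (-0.063, np.float64(7.7)), (-0.0615, np.float64(9.1)), (-0.06, np.float64(8.9)), (-0.0585, np.float64(9.5)), (-0.057, np.float64(10.0)), (-0.0555, np.float64(9.3)), (-0.054, np.float64(9.0)), (-0.0525, np.float64(8.9)), (-0.051, np.float64(9.4)), (-0.0495, np.float64(9.5)), (-0.048, np.float64(9.4)), (-0.0465, np.float64(11.3)), (-0.045, np.float64(10.8)), (-0.0435, np.float64(10.5)), (-0.042, np.float64(11.9)), (-0.0405, np.float64(11.8)), (-0.039, np.float64(12.5)), (-0.0375, np.float64(13.6)), (-0.036, np.float64(16.9))] 26.9417 -0.04487415678288847
```

```bash
python3 - <<'E'
from h import *
for x in(-.034,-.032,-.030):
    arm.line_to(V(x,0,.108),.03); f=-arm.read_ft_force()@U; print(x,f,(pose()[0]-np.r_[VO,0])@U)
    if f>22: break
s=snapshot("scene"); t=snapshot("top");cv2.imwrite("pics/s4.png",s)
o=np.zeros((600,800,3),np.uint8)
o[:,:400]=cv2.resize(s[180:390,140:280],(400,600),interpolation=cv2.INTER_CUBIC)
o[:,400:]=cv2.resize(t[170:320,380:480],(400,600),interpolation=cv2.INTER_CUBIC)
cv2.imwrite("pics/chk4.png",np.clip(o*1.3,0,255).astype(np.uint8)); print(arm.read_time())
arm_q=arm.read_joint_positions()
# lever planning: knob path (jaw at ~.0735)
piv=-.107+.0735+.022
for tl in np.radians([0,20,35]):
  for s in(1,-1):
    res=[]
    for a in(0.,.4,.8,1.3,1.4):
        e=np.array([np.sin(a-.6),np.cos(a-.6)]); tn=np.array([np.cos(a-.6),-np.sin(a-.6)])
        c=np.array([piv,0])+.084*e-.027*tn
        z=-np.cos(tl)*UP-np.sin(tl)*(e[0]*U+e[1]*N); y=s*(e[0]*U+e[1]*N)
        k=arm.ik(V(*c,.070)-.073*z,ori(z,y)); res.append(None if k is None else np.round(k,2)[[2,4,5,6]].tolist())
    print(np.degrees(tl),s,res)
E
```

```text
-0.034 19.520427214098927 -0.04461845403119556
-0.032 22.37743198287467 -0.044378280312819436
27.5917
0.0 1 [[-0.77, 0.81, 0.71, 1.92], [-0.58, 0.64, 0.63, 1.62], [0.37, -0.42, 0.58, 2.21], [0.51, -0.54, 0.69, 1.79], [0.53, -0.56, 0.72, 1.7]]
0.0 -1 [[0.93, -0.96, 0.78, 0.55], [1.01, -1.02, 0.86, 0.12], [1.09, -1.06, 0.96, -0.31], [1.19, -1.11, 1.11, -0.85], [1.21, -1.12, 1.13, -0.95]]
20.0 1 [[-1.15, 1.6, 0.98, 1.07], [0.37, 0.48, 0.18, 1.63], [0.61, -0.12, 0.43, 1.78], [0.67, -0.23, 0.79, 1.41], [0.68, -0.25, 0.85, 1.33]]
20.0 -1 [[-1.15, 1.6, 0.98, -2.07], [1.03, -1.26, 0.44, 0.22], [1.23, -1.02, 0.75, -0.48], [1.26, -0.84, 1.04, -1.17], [1.25, -0.82, 1.1, -1.29]]
35.0 1 [None, [-0.77, 1.62, 1.1, 0.39], [0.77, 0.12, 0.41, 1.43], [0.7, -0.01, 0.91, 1.16], [0.69, -0.03, 1.0, 1.11]]
35.0 -1 [None, [-1.15, 1.62, 1.46, -2.72], [1.24, -0.87, 0.59, -0.74], [1.2, -0.56, 1.02, -1.47], [1.21, -0.56, 1.12, -1.55]]
```

View pics/chk4.png

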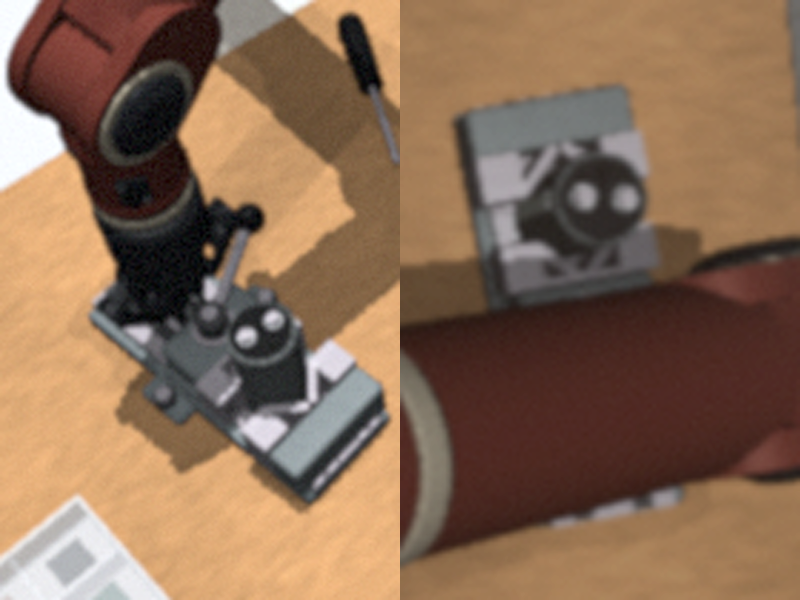

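Seated: the jaw has stalled at 22 N with the capacitor in both Vs, and it is still upright. The knob is now at about scene (226,256). Next is the lever.

```bash
cat >> h.py <<'E'
PX=-.0114
def lev(a,gap,z=.072,r=.090):
    e=np.array([np.sin(a-.6),np.cos(a-.6)]); t=np.array([np.cos(a-.6),-np.sin(a-.6)])
    c=np.array([PX,0])+r*e-gap*t
    return V(*c,z+.073),ori([0,0,-1],-(e[0]*U+e[1]*N)),t[0]*U+t[1]*N
def lang(gap,r=.09):
    d=pose()[0][:2]-V(PX,0,0)[:2]; x,y=d@U[:2],d@N[:2]; return .6+np.arctan2(x,y)+np.arctan2(gap,r)
E
python3 - <<'E'
from h import *
print("knob",ray(cam("scene"),[[226.1,256.3]],.079)," expect",V(PX-.0382,.0794,.079))
arm.line_to(V(-.075,0,.108),.12); arm.line_to(V(-.085,.01,.175),.25)
p,q,t=lev(.15,.05); arm.movep(p+.04*UP,q); arm.line_to(p,.15); arm.pause(.05)
f0=arm.read_ft_force(); print(f0,arm.read_time())
log=[];a=.15
while a<1.75:
    p,q,t=lev(a,.024); arm.line_to(p,.09,ori=q)
    f=-(arm.read_ft_force()-f0)@t; la=lang(.024); log.append((round(a,2),round(la,3),round(f,1)))
    if f>25: break
    a+=.12 if a<1.2 else .05
print(log,arm.read_ft_force(),arm.read_time())
E
```

```text
knob [[ 0.4753 -0.1645  0.079 ]]  expect [ 0.4765 -0.1644  0.079 ]
[-0.4998 -0.3899  0.1717] 29.4167
[(0.15, np.float64(0.151), np.float64(0.3)), (0.27, np.float64(0.267), np.float64(-0.4)), (0.39, np.float64(0.386), np.float64(-0.3)), (0.51, np.float64(0.506), np.float64(0.0)), (0.63, np.float64(0.626), np.float64(-0.6)), (0.75, np.float64(0.746), np.float64(1.1)), (0.87, np.float64(0.866), np.float64(-0.7)), (0.99, np.float64(0.986), np.float64(-0.8)), (1.11, np.float64(1.107), np.float64(-0.4)), (1.23, np.float64(1.227), np.float64(-0.4)), (1.28, np.float64(1.276), np.float64(0.2)), (1.33, np.float64(1.295), np.float64(6.3)), (1.38, np.float64(1.309), np.float64(15.3)), (1.43, np.float64(1.322), np.float64(20.9)), (1.48, np.float64(1.335), np.float64(30.0))] [-26.7037  15.0981  20.8889] 33.5833
```

```bash
python3 - <<'E'
from h import *
p,q,t=lev(1.28,.07); arm.line_to(p,.15,ori=q); arm.line_to(p+.12*UP-.03*t,.25); print(arm.read_ft_force())
arm.movep(V(-.1,.2,.32),q)
s=snapshot("scene"); t=snapshot("top");cv2.imwrite("pics/s5.png",s);cv2.imwrite("pics/t5.png",t)
o=np.zeros((600,800,3),np.uint8)
o[:,:400]=cv2.resize(s[180:390,140:280],(400,600),interpolation=cv2.INTER_CUBIC)
o[:,400:]=cv2.resize(t[170:320,380:480],(400,600),interpolation=cv2.INTER_CUBIC)
cv2.imwrite("pics/chk5.png",np.clip(o*1.3,0,255).astype(np.uint8)); print(arm.read_time())
e=lambda a:V(PX+.088*np.sin(a-.6),.088*np.cos(a-.6),.079)
print([(a,proj(cam("scene"),e(a))[0],proj(cam("top"),e(a))[0]) for a in(.15,.8,1.2,1.3)])
E
```

```text
[-0.2626 -0.541   0.4827]
35.425
[(0.15, array([226.3477, 256.6122]), array([398.2072, 272.1015])), (0.8, array([246.3992, 267.8689]), array([390.3168, 247.8878])), (1.2, array([252.7467, 279.9529]), array([393.5458, 232.5563])), (1.3, array([253.408 , 283.3684]), array([395.2828, 229.0439]))]
```

View pics/chk5.png

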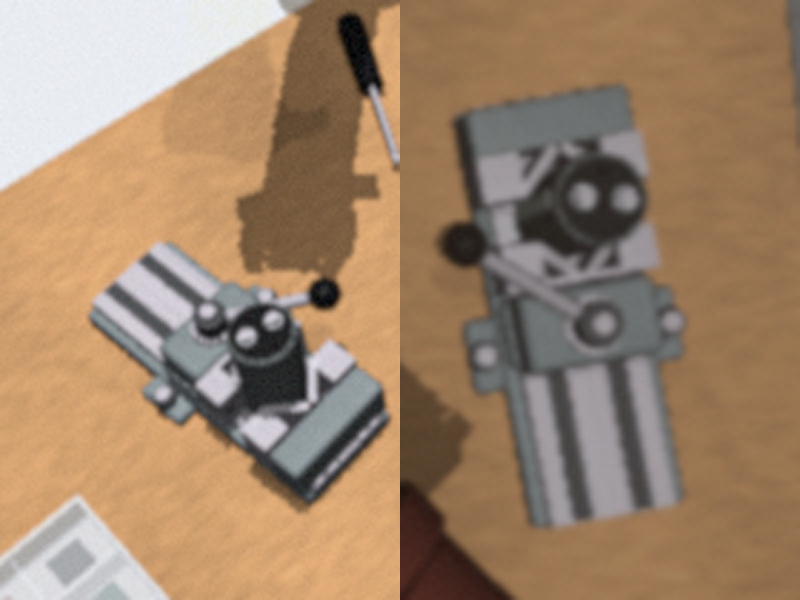

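```bash
python3 - <<'E'
from h import *
s=cv2.imread("pics/s5.png");t=cv2.imread("pics/t5.png");c=[]
for im,(x,y),th in((s,(254,283),60),(t,(396,231),38)):
    g=cv2.cvtColor(im[y-9:y+10,x-9:x+10],cv2.COLOR_BGR2GRAY); n,l,st,ce=cv2.connectedComponentsWithStats((g<th).astype(np.uint8))
    i=1+np.argmax(st[1:,4]); c.append(ce[i]+[x-9,y-9]); print(c[-1],st[i])
for n,k in zip(("scene","top"),c):
    d=ray(cam(n),[k],.079)[0]-np.r_[VO,0]; x,y=d@U,d@N; a=.6+np.arccos(min(1,y/.088)); print(n,x,y,"angle from pivot",.6+np.arctan2(x-PX,y),"r",np.hypot(x-PX,y))
E
```

```text
[253.236  282.2584] [ 3  3 11 11 89]
[395.7037 230.5309] [ 4  4 10 10 81]
scene 0.04309473466920755 0.069089759550519 angle from pivot 1.2678451097709518 r 0.08799472132699702
top 0.04186309605803168 0.06701696531414159 angle from pivot 1.271543978102615 r 0.08560508770864012
```

```bash
python3 - <<'E'
from h import *
a=cv2.cvtColor(cv2.imread("pics/s4.png"),cv2.COLOR_BGR2GRAY).astype(np.float32);b=cv2.cvtColor(cv2.imread("pics/s5.png"),cv2.COLOR_BGR2GRAY).astype(np.float32)
def sh(cx,cy,h):
    T=cv2.resize(a[cy-h:cy+h,cx-h:cx+h],None,fx=8,fy=8,interpolation=cv2.INTER_CUBIC);I=cv2.resize(b[cy-h-4:cy+h+4,cx-h-4:cx+h+4],None,fx=8,fy=8,interpolation=cv2.INTER_CUBIC)
    r=cv2.matchTemplate(I,T,cv2.TM_CCOEFF_NORMED);_,v,_,l=cv2.minMaxLoc(r);return (np.array(l)/8-4).tolist(),round(v,3)
P=lambda x,y,z:proj(cam("scene"),V(x,y,z))[0].round().astype(int)
for n,p,h in(("hub",P(PX,0,.08),6),("cap top",P(.053,0,.13),9),("fixed jaw",P(.1,0,.06),10),("plate corner",P(.03,-.03,.06),6)): print(n,p,sh(*p,h))
print("px per 2mm x",proj(cam("scene"),V(.002,0,.08))-proj(cam("scene"),V(0,0,.08)))
E
```

```text
hub [213 290] ([-0.25, -1.0], 0.833)
cap top [231 295] ([0.0, 0.25], 0.942)
fixed jaw [251 324] ([0.0, 0.0], 0.998)
plate corner [218 315] ([-0.75, -0.625], 0.806)
px per 2mm x [[0.6537 0.5191]]
```

The hub appears to have moved back about 2 mm as the cam took up. I'll check the jaw is really tight by pressing gently on its rear face again.

```bash
python3 - <<'E'
from h import *
q=ori([0,0,-1],-N)
arm.movep(V(-.09,0,.17),q); arm.line_to(V(-.09,0,.108),.15); arm.line_to(V(-.056,0,.108),.08); arm.pause(.05)
f0=arm.read_ft_force(); print(-f0@U,arm.read_time())
for x in np.arange(-.0535,-.028,.002):
    arm.line_to(V(x,0,.108),.03); f=-arm.read_ft_force()@U; print(round(x,4),round(f,1),((pose()[0]-np.r_[VO,0])@U).round(4))
    if f>22: break
arm.line_to(V(-.09,0,.108),.12); arm.line_to(V(-.09,0,.25),.25)
s=snapshot("scene"); t=snapshot("top");cv2.imwrite("pics/s6.png",s);cv2.imwrite("pics/t6.png",t)
C=cam("scene"); print(arm.read_time(),arm.read_ft_force())
g=cv2.cvtColor(s[274:293,245:264],cv2.COLOR_BGR2GRAY); n,l,st,ce=cv2.connectedComponentsWithStats((g<60).astype(np.uint8)); print(ce[1+np.argmax(st[1:,4])]+[245,274])
E
```

```text
-0.05441887091675612 37.6
-0.0535 -0.5 -0.0537
-0.0515 0.6 -0.0514
-0.0495 0.8 -0.0493
-0.0475 1.0 -0.0477
-0.0455 6.0 -0.0475
-0.0435 8.8 -0.0473
-0.0415 12.7 -0.0471
-0.0395 14.7 -0.0469
-0.0375 17.5 -0.0466
-0.0355 21.8 -0.0464
-0.0335 23.6 -0.0462
41.7833 [-0.7493 -0.1142  0.709 ]
[253.1687 282.4337]
```

The jaw stalls rigidly 2 mm further back than before, which is exactly the plate's cam stroke, so the work is clamped. The knob hasn't moved and the arm is clear.

```bash
python3 -c "
from station import ticket
print(ticket.finish_job())"
```

```text
the job is handed in; nothing more can be done
None
```

I stood the capacitor upright, terminals up, on the vice bed, seated it in the fixed jaw's V with the sliding jaw, swung the lever to its stop, and handed the job in at about 42 s. After the lever I pressed the jaw's rear face once more, at about 24 N, to check it was tight. It was, and the arm was clear of everything at hand-in.

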